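# Lay the pill wheel lid up on the pharmacy balance

## Robot

A 6-joint arm with a two-finger parallel gripper is mounted at the origin on the work surface. World frame = base frame: x ahead of the robot, y to its left, z up, the work surface at z = 0. Lengths are in mm, angles in rad, forces in N, time in s.
With the tool pointing down it reaches from about 375 to 750 mm from the base axis. Payload 9 kg.
Tool frame: the origin (TCP) lies at the centre of the arm's flange, where the gripper is bolted on; the fingertips stand 173 mm ahead of it and the grasp point (between the pads) lies 155 mm ahead of it (arm.pinch_z is the distance from the TCP to the grasp point, in mm); z points along the fingers, y is the line along which they close (so a half turn about z gives the same grasp; the last joint's range is limited). The gripper opens to 85 mm and grips with 20 to 120 N. Pads are 22 mm wide; open, the fingers measure 114 mm over their backs; the gripper's body (76 mm by 85 mm) begins 54 mm behind the grasp point. The pads swing forward as they close: fully open they stand 13 mm farther back than shut.
Start: joints at [-1.532, 0.104, 0.097, 1.564, 0, 1.353], TCP at [152.4, -580.337, 404.731] pointing down, gripper open.
Joint ranges: [-2.99, 2.99], [-0.84, 1.86], [-1.1, 1.16], [-1.84, 2.11], [-1.51, 1.56], [-3.14, 3.14]. Speed limits (rad/s): [2.22, 2.22, 2.57, 3.14, 3.14, 3.14].

## Interface

Orientations are given as a rotation vector (axis times angle).
In Python, from rig import arm gives the robot as it stands.
- The arm moves only by the tool jog_arm, never from a script. Its argument "moves" is one flat list of numbers, 5 for each row, row after row: the shift along the world's x, y, z in cm, then the turn about the world's z in rad, then the finger opening in cm, from 0 to 8.54. In form: [dx, dy, dz, turn, fingers, dx, dy, dz, turn, fingers, ...]. A call has 1 to 8 rows; each row shifts and turns the commanded pose from where the row before left it; what a row does not reach is not made up. A row lasts 1/12 s, in which the tool goes at most 41.7 mm and 7.16 degrees, less where a joint would pass 70% of its speed; a pose out of reach is approached as far as the arm can. A call is refused whole if a number of a shift passes 4.17 or a number of a turn 0.125, either way. A call with a gripper value outside its range is refused whole. The fingers move at their own pace and stop on an object; "squeeze" is the grip in N (left out, the last holds). Time passes only in rows, so rows that do not move let the fingers close. It gives the time, the measured TCP pose, the force, the opening and the grip force at its end, in the units of the state.
- arm.read_state(): the state, without advancing time (a new reading comes with each control period).
- arm.grab_frame(name): name is "scene" or "side" or "wrist"; returns a dict with "color" (420x560x3 uint8, red, green, blue), "depth" (420x560 float32, mm along the optical axis (not along the pixel's ray), 0 where there is no reading), "mtx" (3x3 intrinsics, pixels), "extrinsics" (4x4, takes a point from camera to world coordinates). Camera axes: x right, y down, z forward; pixel columns grow to the right and rows downward; lengths in mm; the calibration is good to about 2 mm. A picture is of the moment at which its call begins.
- arm.job_done(): hands the job in; it is judged then, once.
The state is a dict: "time_s": time; "qpos": joint angles; "dq": joint speeds; "tau": joint torques, N m; "position": TCP position; "ee_rot": TCP orientation; "wrist_force": force on the tool from outside, world axes, zero at the start; "ft_torque": the same for the moment, N m; "grip_width": finger opening in mm; "grip_force": force on a finger pad.
Only numpy, scipy, OpenCV 4.12 (cv2) and the standard library are available. Lean on these libraries where they do the work, as an engineer would, in place of code of your own. Each camera call takes 0.05 s, during which the arm holds its last target. There are 200 camera calls.

## Task

Take the orange pill wheel out of its holder, stand it on its edge on the dark mat and let go of it, then tip it over with a light push so that it lies on the mat with its white lid up. Take it again by its rim and lay it, lid up, in the middle of the balance's steel pan, gently: never drop it on the pan or press the pan down hard. Leave the blue pill wheel, the brown jar and the carton where they are.

Things in the scene. Friction and masses are not known exactly. Their poses are not given: they have to be found in the camera images.
- wheel: orange octagonal pill wheel, 60 mm across flats, edge flats 25 mm long, 22 mm thick, 80 to 115 g. Origin at its centre; z points out of the white lid face (the other is orange); edge flats face 0, 45, 90.. degrees from x. Starts on an edge flat in its holder, centre 38 mm up, z level, any way. On edge it stands by itself, and falls once leaned 20 degrees; pushed on its lid face it lands lid up
- blue_wheel: a pill wheel of the same shape and size, but blue, in a second grey holder of the same kind; leave it alone. Origin at its centre
- holder_a: the fixed grey holder of the orange wheel: round foot of radius 42 mm, 8 mm thick, with two upright cheeks 25 mm apart against the wheel's faces, each 50 mm long and 4 mm thick, tops 30 mm above the counter; the wheel's upper 38 mm stand free. Origin at the centre of its underside; x along the wheel's axis. The two holders' places are drawn at random, at least 120 mm apart
- mat: the fixed square dark rubber mat, 180 x 180 mm and 3 mm thick, lying on the counter. Origin at the centre of its underside
- pan_top (a point): the centre of the upper face of the balance's square steel pan, 130 x 130 mm, 70 mm above the counter, nothing standing above it; z up, x and y along the pan's sides. The white balance under it (240 x 200 mm) is fixed and its housing lies 16 mm below the pan's top
- pan (a joint): how far the pan is pressed down, in m: 0 empty, it gives about 1 mm per newton (the wheel alone about 1 mm); more than 4 mm is an overload, which a drop from 15 to 30 mm causes
- bottle: a brown jar with a white cap, 44 mm across and 75 mm tall, loose, standing beyond the mat; leave it alone. Origin at the centre of its underside
- carton: a white and green carton, 45 x 80 x 30 mm, loose, lying beyond the mat; leave it alone. Origin at the centre of its underside
Mind the look-alikes: they are no part of the job. Of the things shaped like the wheel, the orange one is meant.

How it is judged:
By the outcome, as a careful person would: the job done as asked, in the order asked, and still so for the second after the job is handed in, with the robot touching nothing.
It also fails if it takes over 64 s, if anything falls off the work surface, if the arm or the gripper's body presses on something with over 40 N, if the wrist force passes 120 N, or if a joint passes its speed limit or range.

## Working session

There is one attempt and no reset: what is moved stays moved. The work goes in short steps, Python scripts to look and compute and a tool call to move; the robot and the scene stay as the last step left them, time stands still between calls to the robot, and variables do not carry over. Pictures are saved under pics/ and viewed, at most 10 in all, crops included, and the job is handed in when it is done.

Besides the shell and the picture viewer there is one more tool, called after "Emit:" as name(argument=value, ...) on one line, values as JSON. jog_arm: Moves the arm, as the interface text tells. Its arguments: {"type":"object","properties":{"moves":{"type":"array","items":{"type":"number"}},"squeeze":{"type":"number"}},"required":["moves"]}

```bash
mkdir -p pics; ls
cat > h.py <<'E'
import numpy as np, cv2
from rig import arm
def grab(n):
    f=arm.grab_frame(n); np.savez('/tmp/%s.npz'%n,**f); return f
def load(n): return dict(np.load('/tmp/%s.npz'%n))
def world(f,u,v,z=None):
    K=f['mtx'];T=f['extrinsics']
    r=np.linalg.inv(K)@np.array([u,v,1.])
    if z is None:
        p=r*f['depth'][int(v),int(u)]; return T[:3,:3]@p+T[:3,3]
    d=T[:3,:3]@r; return T[:3,3]+d*(z-T[2,3])/d[2]
def cloud(f):
    h,w=f['depth'].shape; v,u=np.mgrid[:h,:w]
    P=np.stack([u,v,np.ones_like(u)],-1)@np.linalg.inv(f['mtx']).T*f['depth'][...,None]
    return P@f['extrinsics'][:3,:3].T+f['extrinsics'][:3,3]
def save(n,img,s=1):
    cv2.imwrite('pics/'+n,cv2.resize(cv2.cvtColor(img,cv2.COLOR_RGB2BGR),None,fx=s,fy=s,interpolation=cv2.INTER_CUBIC))
E
python3 - <<'E'
from h import *
for n in('scene','side','wrist'):
    f=grab(n); print(n,np.round(f['extrinsics'],2).tolist()); 
    if n!='wrist': save(n+'1.png',f['color'],1.4)
print(arm.read_state())
E
```

```text
pics
scene [[-0.28, 0.77, -0.58, 1200.55], [0.96, 0.22, -0.17, 153.87], [-0.01, -0.6, -0.8, 954.15], [0.0, 0.0, 0.0, 1.0]]
side [[-1.0, -0.05, 0.07, 489.45], [-0.08, 0.67, -0.74, 690.52], [-0.01, -0.74, -0.67, 717.96], [0.0, 0.0, 0.0, 1.0]]
wrist [[0.26, -0.93, -0.26, 217.06], [-0.97, -0.25, -0.07, -562.6], [-0.0, 0.26, -0.96, 372.81], [0.0, 0.0, 0.0, 1.0]]
{'time_s': 0.15, 'qpos': array([-1.53169098e+00,  1.04555776e-01,  9.66249698e-02,  1.56391698e+00,
        1.12343189e-05,  1.35311605e+00]), 'dq': array([-0.00045871, -0.00120301,  0.00228823,  0.00021126, -0.00056687,
        0.00097788]), 'tau': array([ 2.18316316e-03, -5.57364929e+01,  5.03999090e+01,  1.29991243e-02,
       -2.84684575e-04,  2.26538890e-05]), 'position': array([ 152.40218448, -580.22736779,  404.091962  ]), 'ee_rot': array([-3.11469642e+00, -4.02116652e-01, -1.64795244e-04]), 'wrist_force': array([0.63820421, 0.11661862, 0.68171137]), 'ft_torque': array([ 0.03624851,  0.00815857, -0.01828175]), 'grip_force': 0.0, 'grip_width': 85.56577706929485}
```

View pics/scene1.png

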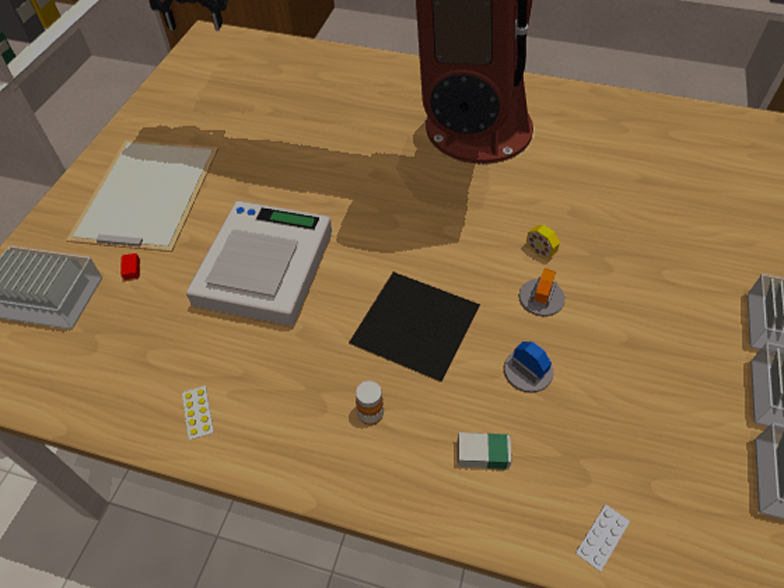

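View pics/side1.png

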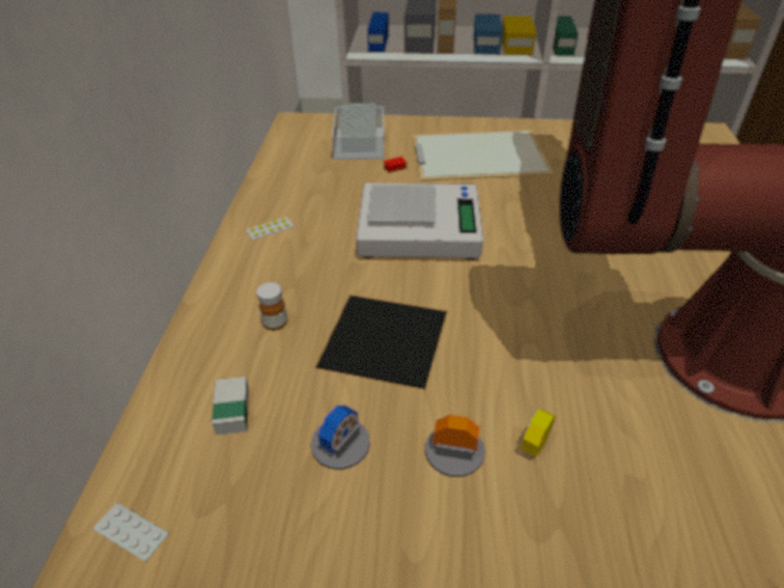

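Three wheel-shaped things appear in the scene picture: yellow at (543,242), blue at (531,360) and orange in a grey holder at (543,288). The orange one at (543,288), which is (457,435) in the side view, fits the description. I'll confirm it in a crop and measure the poses.

Run:
```python
from h import *
ims=[]
for n,(u,v) in dict(scene=(543,288),side=(457,435)).items():
    f=load(n); c=f['color'];u=int(u/1.4);v=int(v/1.4)
    ims.append(cv2.resize(c[v-35:v+35,u-35:u+35],(400,400),interpolation=cv2.INTER_CUBIC))
    P=cloud(f); h=cv2.cvtColor(c,cv2.COLOR_RGB2HSV)
    m=(h[...,0]<18)&(h[...,1]>190)&(h[...,2]>90)&(f['depth']>0)
    w=np.zeros_like(m);w[v-30:v+30,u-30:u+30]=1; m&=w.astype(bool)
    q=P[m]; q=q[q[:,2]>12]; print(n,'orange',len(q),np.round(np.percentile(q,[2,50,98],axis=0),1).tolist())
    t=q[q[:,2]>q[:,2].max()-4]; 
    print(' top box',cv2.minAreaRect(t[:,:2].astype(np.float32)),q[:,2].max())
    print(' all box',cv2.minAreaRect(q[:,:2].astype(np.float32)))
    d=(c.max(-1)<50)&(P[...,2]<8)&(P[...,2]>-3)&(P[...,0]>300)&(P[...,0]<800)&(f['depth']>0)
    k,l,s,_=cv2.connectedComponentsWithStats(d.astype(np.uint8)); i=1+s[1:,4].argmax()
    print(' mat',cv2.minAreaRect(P[l==i][:,:2].astype(np.float32)),np.median(P[l==i][:,2]))
    pn=(P[...,2]>65)&(P[...,2]<76)&(P[...,1]<-100)&(P[...,0]>250)&(P[...,0]<700)
    k,l,s,_=cv2.connectedComponentsWithStats(pn.astype(np.uint8)); i=1+s[1:,4].argmax()
    print(' pan',cv2.minAreaRect(P[l==i][:,:2].astype(np.float32)),np.median(P[l==i][:,2]),s[i])
    g=w.astype(bool)&(h[...,1]<60)&(P[...,2]>4)&(P[...,2]<12)
    print(' foot',cv2.minEnclosingCircle(P[g][:,:2].astype(np.float32)),g.sum())
    for nm,lo,hi in(('blue',105,125),):
        b=(h[...,0]>lo)&(h[...,0]<hi)&(h[...,1]>150)&(P[...,2]>10)&(P[...,2]<80)&(P[...,1]>0)
        print(' blue',P[b].mean(0).round(),P[b].min(0).round(),P[b].max(0).round())
    for s_,(a,b) in dict(scene=[(369,390),(484,452)],side=[(270,295),(230,400)])[n:=n] and {} or {}: pass
save('crop1.png',np.hstack(ims))
```

```text
scene orange 210 [[435.5, 199.7, 29.0], [471.3, 211.0, 61.1], [486.1, 223.0, 70.5]]
 top box ((456.9727783203125, 211.95257568359375), (20.841129302978516, 31.26095962524414), 83.70016479492188) 72.38597915871435
 all box ((456.8828430175781, 212.36676025390625), (21.741832733154297, 60.68860626220703), 83.4878921508789)
 mat ((572.4625244140625, 2.0563735961914062), (178.474609375, 181.38145446777344), 80.28759765625) 2.756649846953451
 pan ((565.8471069335938, -307.5538024902344), (133.72303771972656, 131.5731658935547), 2.6885251998901367) 69.45273096296813 [ 146  164   67   48 2030]
 foot ((420.634765625, 197.8469696044922), 78.647216796875) 408
 blue [621. 214.  55.] [594. 183.  25.] [639. 243.  72.]
side orange 580 [[424.5, 202.0, 31.8], [451.3, 219.9, 57.1], [478.5, 225.7, 69.8]]
 top box ((450.8460388183594, 212.9762725830078), (22.657703399658203, 29.790035247802734), 79.73859405517578) 71.31283506773809
 all box ((450.75469970703125, 212.3872833251953), (24.177780151367188, 57.15276336669922), 83.9670639038086)
 mat ((569.5504150390625, 2.27630615234375), (175.99024963378906, 174.0055694580078), 80.17520904541016) 3.0600316495837205
 pan ((561.83740234375, -308.7369079589844), (129.63900756835938, 134.7981719970703), 2.204371213912964) 69.96814280799293 [ 262  132   49   27 1264]
 foot ((450.632080078125, 213.6074676513672), 41.05814743041992) 561
 blue [617. 223.  59.] [593. 190.  28.] [633. 243.  71.]
```

View pics/crop1.png

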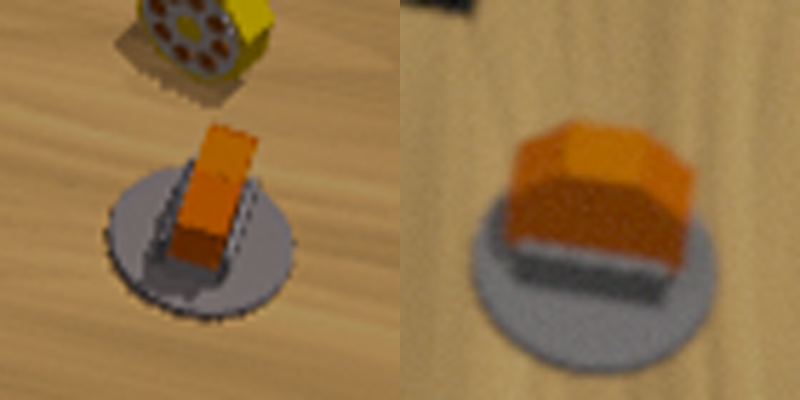

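The crop confirms it: the orange wheel stands in its grey holder near (453,212). In the side view (right) its plain orange face is towards +y, so the lid faces -y, at a heading of about -96°. The yellow wheel is loose on the counter and the blue one is elsewhere. I'm moving now.

Emit:
jog_arm(moves=[3,2.5,0,0.12,8.5,3,2.5,0,0.12,8.5,3,2.5,0,0.12,8.5,3,2.5,0,0.12,8.5,3,2.5,0,0.12,8.5,3,2.5,0,0.12,8.5,3,2.5,0,0.12,8.5,3,2.5,0,0.12,8.5], squeeze=30)

```text
time_s: 0.82
position: [393.5, -378.8, 404.6]
ee_rot: [2.573, 1.803, 0.0]
wrist_force: [-0.3, -1.3, 0.3]
grip_width: 85.0
grip_force: 0.0
```

Emit:
jog_arm(moves=[0.6,4,0,0.12,8.5,0.6,4,0,0.12,8.5,0.6,4,0,0.12,8.5,0.6,4,0,0.12,8.5,0.6,4,0,0.12,8.5,0.6,4,0,0.12,8.5,0.6,4,0,0.12,8.5,0.6,4,0,0.12,8.5])

```text
time_s: 1.48
position: [440.1, -58.4, 404.7]
ee_rot: [1.45, 2.787, 0.0]
wrist_force: [0.9, 0.8, 0.6]
grip_width: 84.9
grip_force: 0.0
```

Emit:
jog_arm(moves=[0,2.5,-1,0.12,8.5,0,2.5,-1,0.12,8.5,0,2.5,-1,0.12,8.5,0,2.5,-1,0.12,8.5,0,2.5,-1,0.12,8.5,0,2.5,-1,0.12,8.5,0,0,0,0.12,8.5,0,0,0,0,8.5])

```text
time_s: 2.15
position: [439.9, 90.8, 343.9]
ee_rot: [-0.183, -3.135, -0.0]
wrist_force: [0.3, -0.3, 0.1]
grip_width: 84.5
grip_force: 0.0
```

Run:
```python
from h import *
s=arm.read_state(); print(s['time_s'],s['position'],s['ee_rot'],s['qpos'])
from scipy.spatial.transform import Rotation as R
print(R.from_rotvec(s['ee_rot']).as_matrix().round(3))
f=grab('wrist'); save('wrist1.png',f['color'],1.4)
P=cloud(f);c=f['color'];h=cv2.cvtColor(c,cv2.COLOR_RGB2HSV)
m=(h[...,0]<18)&(h[...,1]>190)&(h[...,2]>90)&(P[...,2]>12)&(P[...,2]<85)
t=P[m&(P[...,2]>64)]
print(m.sum(),cv2.minAreaRect(P[m][:,:2].astype(np.float32)),cv2.minAreaRect(t[:,:2].astype(np.float32)),P[m].max(0))
```

```text
2.15 [439.91105411  90.83784693 343.89866977] [-1.83055319e-01 -3.13474084e+00 -1.71141016e-04] [-8.90683118e-02 -3.69909875e-01 -4.48935757e-01  1.49328462e+00
  6.24970450e-05  2.75905141e-02]
[[-0.993  0.116 -0.002]
 [ 0.116  0.993  0.   ]
 [ 0.002  0.    -1.   ]]
2074 ((412.8082275390625, 206.23092651367188), (140.81329345703125, 35.28862380981445), 8.134102821350098) ((452.7821960449219, 211.77992248535156), (22.381223678588867, 33.1174201965332), 83.37174224853516) [482.38062137 225.81999693  69.9117928 ]
```

View pics/wrist1.png

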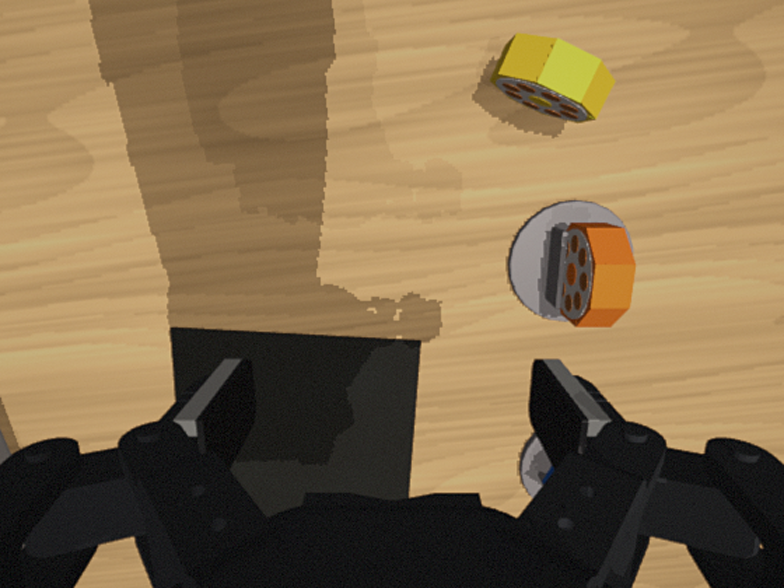

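The wrist view shows the white lid of the orange wheel (575,270), on the -y side. The top centre is at (452.8, 211.8), and the tool yaw already matches to 0.1°.

Emit:
jog_arm(moves=[0.3,3,0,0,8.5,0.3,3,0,0,8.5,0.3,3,0,0,8.5,0.3,3,-1.6,0,7,0.1,0.1,-3,0,6,0,0,-3,0,6,0,0,-3,0,6,0,0,-2,0,6])

```text
time_s: 2.87
position: [453.0, 209.9, 216.2]
ee_rot: [-0.205, -3.133, 0.001]
wrist_force: [-0.3, -0.3, 0.9]
grip_width: 59.9
grip_force: 0.0
```

Emit:
jog_arm(moves=[0,0,-1,0,6,0,0,0,0,4,0,0,0,0,2.6,0,0,0,0,1.8,0,0,0,0,1.8,0,0,0,0,1.8,0,0,0,0,1.8])

```text
time_s: 3.45
position: [454.4, 210.7, 210.7]
ee_rot: [0.197, 3.132, 0.001]
wrist_force: [-1.0, -2.0, 7.0]
grip_width: 21.3
grip_force: 34.0
```

Emit:
jog_arm(moves=[0,0,0.5,0,1.8,0,0,1,0,1.8,0,0,1.5,0,1.8,0,0,2,0,1.8,0,0,2,0,1.8,0,0,2,0,1.8,0,0,1,0,1.8,0,0,0,0,1.8])

```text
time_s: 4.12
position: [454.2, 210.9, 311.9]
ee_rot: [0.196, 3.131, 0.002]
wrist_force: [0.9, -0.3, -0.5]
grip_width: 21.6
grip_force: 32.9
```

Run:
```python
from h import *
s=arm.read_state(); print(s['position'],s['wrist_force'],s['grip_width'])
f=grab('side'); save('side2.png',f['color'][220:400,180:440],2.5)
P=cloud(f);c=f['color'];h=cv2.cvtColor(c,cv2.COLOR_RGB2HSV)
m=(h[...,0]<18)&(h[...,1]>190)&(h[...,2]>70)&(P[...,2]>30)&(P[...,1]>170)&(P[...,1]<250)&(abs(P[...,0]-453)<60)
q=P[m];print(len(q),np.percentile(q,[1,50,99],axis=0).round(1).tolist())
```

```text
[454.17928953 210.85338195 311.87264316] [ 0.9126484  -0.33053399 -0.47304849] 21.599423032314014
530 [[422.4, 202.3, 112.0], [440.6, 220.8, 143.6], [479.9, 227.0, 170.8]]
```

View pics/side2.png

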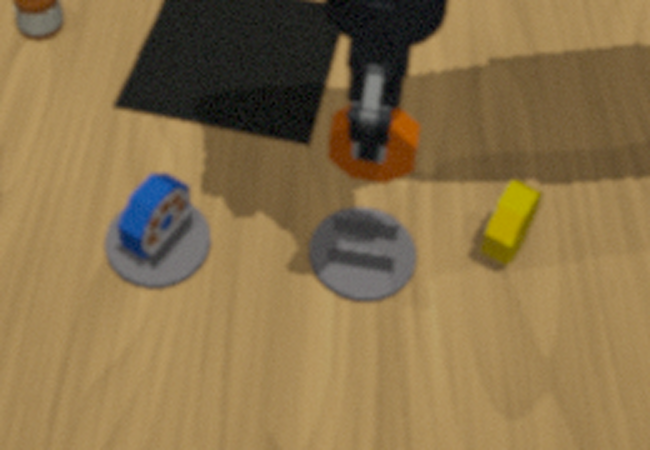

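The wheel is held upright and clear of the holder, seen at (372,145) in the crop. Next, carry it to the mat.

Emit:
jog_arm(moves=[1,-2,0,0,1.8,1.8,-3.4,0,0,1.8,1.8,-3.5,0,0,1.8,1.8,-3.5,0,0,1.8,1.8,-3.5,0,0,1.8,1.8,-3.5,0,0,1.8,1.3,-2.7,0,0,1.8,0.4,-1.1,-1,0,1.8])

```text
time_s: 4.83
position: [571.8, -25.0, 298.5]
ee_rot: [0.201, 3.134, -0.001]
wrist_force: [0.6, 0.3, -1.3]
grip_width: 21.7
grip_force: 32.9
```

Emit:
jog_arm(moves=[0,0,-2,0,1.8,0,0,-2,0,1.8,0,0,-2,0,1.8,0,0,-1.5,0,1.8,0,0,-0.8,0,1.8,0,0,-0.4,0,1.8,0,0,-0.2,0,1.8,0,0,0,0,1.8])

```text
time_s: 5.5
position: [570.4, -21.2, 209.7]
ee_rot: [-0.196, -3.135, -0.0]
wrist_force: [-0.2, 0.5, -0.6]
grip_width: 21.2
grip_force: 32.9
```

Expect contact near TCP z 206, so I'm feeling for it.

Emit:
jog_arm(moves=[0,0,-0.15,0,1.8,0,0,-0.1,0,1.8,0,0,0,0,1.8])

```text
time_s: 5.75
position: [570.6, -21.4, 207.7]
ee_rot: [0.196, 3.135, -0.0]
wrist_force: [-0.2, 0.5, -0.2]
grip_width: 21.4
grip_force: 32.9
```

Emit:
jog_arm(moves=[0,0,-0.1,0,1.8,0,0,0,0,1.8])

```text
time_s: 5.92
position: [570.5, -21.4, 206.4]
ee_rot: [0.196, 3.135, 0.0]
wrist_force: [0.4, 0.3, -0.5]
grip_width: 21.5
grip_force: 32.9
```

Emit:
jog_arm(moves=[0,0,-0.1,0,1.8,0,0,0,0,1.8])

```text
time_s: 6.08
position: [570.6, -21.4, 205.8]
ee_rot: [0.196, 3.135, -0.0]
wrist_force: [-0.5, 0.5, 3.5]
grip_width: 21.4
grip_force: 33.3
```

Emit:
jog_arm(moves=[0,0,-0.05,0,1.8,0,0,0,0,1.8])

```text
time_s: 6.25
position: [570.6, -21.4, 205.7]
ee_rot: [0.196, 3.135, -0.0]
wrist_force: [-3.4, 0.8, 7.4]
grip_width: 21.9
grip_force: 34.1
```

Contact is felt. Now open gently and let go.

Emit:
jog_arm(moves=[0,0,0,0,2.3,0,0,0,0,2.6,0,0,0,0,3.2,0,0,0,0,4.2,0,0,0,0,5.2,0,0,0,0,6,0,0,0,0,6,0,0,0,0,6])

```text
time_s: 6.92
position: [570.4, -21.4, 204.7]
ee_rot: [0.196, 3.135, 0.0]
wrist_force: [1.1, -0.2, -0.1]
grip_width: 59.9
grip_force: 0.0
```

Emit:
jog_arm(moves=[0,0,1,0,6,0,0,2,0,6,0,0,2,0,6,0,0,2,0,6,0,0,0,0,6])

```text
time_s: 7.33
position: [571.7, -21.6, 280.1]
ee_rot: [0.195, 3.129, -0.002]
wrist_force: [0.3, 0.1, 0.8]
grip_width: 59.6
grip_force: 0.0
```

Run:
```python
from h import *
s=arm.read_state(); print(s['time_s'],s['position'])
ims=[]
for n in('scene','side'):
    f=grab(n);P=cloud(f);c=f['color'];h=cv2.cvtColor(c,cv2.COLOR_RGB2HSV)
    m=(h[...,0]<18)&(h[...,1]>190)&(h[...,2]>70)&(P[...,2]>8)&(abs(P[...,1]+21)<60)&(abs(P[...,0]-571)<60)
    q=P[m];print(len(q),np.percentile(q,[1,50,99],axis=0).round(1).tolist(),cv2.minAreaRect(q[:,:2].astype(np.float32)))
    v,u=np.argwhere(m).mean(0).astype(int);ims.append(cv2.resize(c[v-45:v+45,u-45:u+45],(400,400),interpolation=cv2.INTER_CUBIC))
save('stand.png',np.hstack(ims))
```

```text
7.3333 [571.70398224 -21.63798248 280.08148294]
315 [[544.0, -33.2, 10.6], [581.9, -17.2, 51.2], [601.0, -6.5, 65.0]] ((571.13818359375, -20.03186798095703), (23.276979446411133, 60.85487365722656), 83.40718841552734)
545 [[536.0, -31.4, 8.9], [565.2, -11.9, 44.6], [595.7, -6.2, 64.5]] ((566.1771240234375, -19.536537170410156), (59.099517822265625, 48.74740219116211), 25.318700790405273)
```

View pics/stand.png

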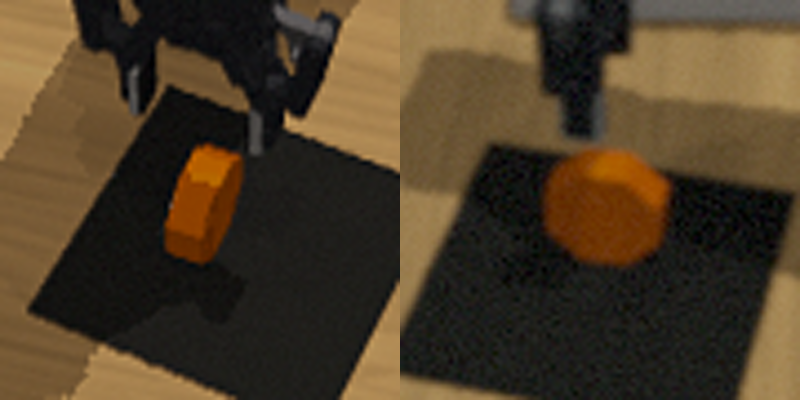

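The wheel stands free on the mat (about (570,-21)), with both fingers clear above it. Next: go to the lid side (-y), close the fingers and lower.

Emit:
jog_arm(moves=[-0.3,-2,0,0,4,-0.3,-2.5,0,0,2,-0.2,-2,0,0,0,0,0,0,0,0,0,0,-1.5,0,0,0,0,-2,0,0,0,0,-1.8,0,0,0,0,-0.4,0,0])

```text
time_s: 8.1
position: [560.9, -85.5, 213.9]
ee_rot: [-0.196, -3.13, -0.003]
wrist_force: [-1.0, 0.3, -0.4]
grip_width: -0.1
grip_force: 0.0
```

Emit:
jog_arm(moves=[0,0.5,0,0,0,0.1,0.8,0,0,0,0.1,0.8,0,0,0,0.1,0.4,0,0,0,0,0,0,0,0])

```text
time_s: 8.52
position: [566.0, -60.1, 218.8]
ee_rot: [0.193, 3.134, -0.0]
wrist_force: [0.2, -0.7, 0.7]
grip_width: 0.3
grip_force: 0.0
```

Emit:
jog_arm(moves=[0,0.5,0.2,0,0,0.1,0.5,0.2,0,0,0,0.4,0,0,0,0.1,0.4,0,0,0,0,0.4,0,0,0,0.1,0.4,0,0,0])

```text
time_s: 9.02
position: [568.3, -34.9, 221.7]
ee_rot: [-0.196, -3.135, -0.0]
wrist_force: [0.1, 0.2, 0.0]
grip_width: 0.1
grip_force: 0.0
```

```bash
cat > o.py <<'E'
from h import *
def look(n):
    f=grab(n);P=cloud(f);c=f['color'];h=cv2.cvtColor(c,cv2.COLOR_RGB2HSV)
    m=(h[...,0]<18)&(h[...,1]>190)&(h[...,2]>70)&(P[...,2]>5)&(abs(P[...,1])<90)&(abs(P[...,0]-571)<90)
    q=P[m];print(n,len(q),np.percentile(q,[1,50,99],axis=0).round(1).tolist())
    return f,P,m
E
python3 -c "
from o import *
look('scene');look('side');print(arm.read_state()['position'],arm.read_state()['wrist_force'])"
```

```text
scene 232 [[543.5, -27.2, 20.8], [586.8, -10.5, 56.9], [602.3, 2.5, 85.8]]
side 507 [[537.5, -24.9, 7.0], [566.0, -5.4, 47.8], [596.7, 3.6, 67.1]]
[568.4243479  -34.75059576 221.60058043] [0.39299599 0.18203142 0.71562634]
```

It is leaning now; the top has moved about 10 mm. Push on a little.

Emit:
jog_arm(moves=[0.1,0.4,0,0,0,0,0.4,0,0,0,0.1,0.4,0,0,0,0,0.3,0,0,0,0,0,0,0,0,0,0,0,0,0])

```text
time_s: 9.62
position: [570.4, -20.2, 221.7]
ee_rot: [0.195, 3.135, 0.0]
wrist_force: [-0.2, -0.3, 0.1]
grip_width: -0.0
grip_force: 0.0
```

```bash
python3 -c "
from o import *
look('scene');look('side')"
```

```text
scene 221 [[546.5, -7.5, 5.4], [591.9, 23.3, 23.1], [607.1, 52.6, 28.9]]
side 167 [[541.6, 19.5, 5.1], [568.9, 46.9, 15.1], [602.8, 52.9, 522.9]]
```

It has fallen. Retreat upward and view from the wrist.

Emit:
jog_arm(moves=[0,-0.5,1,0,0,0,0,2,0,4,0,0,2.5,0,8.5,0,0,2.5,0,8.5,0,0,0,0,8.5,0,0,0,0,8.5])

```text
time_s: 10.22
position: [571.1, -26.0, 304.3]
ee_rot: [0.196, 3.132, -0.001]
wrist_force: [-0.3, -0.5, -0.0]
grip_width: 60.4
grip_force: 0.0
```

Run:
```python
from o import *
s=arm.read_state(); print(s['time_s'],s['position'],s['qpos'][5])
for n in('scene','wrist'):
    f,P,m=look(n); hull=None
    q=P[m]; q=q[(q[:,2]>6)&(q[:,2]<32)]
    print(cv2.minAreaRect(q[:,:2].astype(np.float32)),cv2.minEnclosingCircle(q[:,:2].astype(np.float32)))
    # all points raised above mat near wheel
    c=f['color']; r=(P[...,2]>19)&(P[...,2]<30)&(abs(P[...,0]-573)<45)&(abs(P[...,1]-20)<45)
    k,l,st,ce=cv2.connectedComponentsWithStats(r.astype(np.uint8)); i=1+st[1:,4].argmax()
    t=P[l==i]; H=cv2.convexHull(t[:,:2].astype(np.float32)); M=cv2.moments(H)
    print(' top',len(t),np.median(t[:,2]),M['m10']/M['m00'],M['m01']/M['m00'],'area',cv2.contourArea(H))
    for a in np.arange(0,45,2.5):
        d=np.array([[np.cos(a0),np.sin(a0)] for a0 in np.radians(a+45*np.arange(4))])
        print('%.1f:%.1f'%(a,np.ptp(H[:,0]@d.T,axis=0).mean()),end=' ')
    print()
    if n=='wrist': save('wrist2.png',c,1.4)
```

```text
10.2167 [571.07748253 -25.99253583 304.26166623] -0.14899035485414408
scene 211 [[548.1, -7.6, 5.3], [592.5, 23.5, 23.1], [606.9, 52.5, 28.4]]
((576.2865600585938, 22.398950576782227), (61.53115463256836, 60.86605453491211), 40.563873291015625) ((575.3021850585938, 21.892398834228516), 33.0501708984375)
 top 430 24.991229605671037 575.6418138661395 22.019523606565294 area 3057.2953023779555
0.0:62.6 2.5:63.2 5.0:63.7 7.5:64.1 10.0:64.4 12.5:64.6 15.0:64.7 17.5:64.7 20.0:64.5 22.5:64.3 25.0:64.0 27.5:63.6 30.0:63.2 32.5:62.7 35.0:62.2 37.5:61.6 40.0:61.6 42.5:62.1 
wrist 441 [[543.3, -9.7, 5.3], [555.1, 3.6, 20.5], [603.5, 37.0, 25.6]]
((574.1199340820312, 15.97294807434082), (62.13056182861328, 54.02947998046875), 13.292305946350098) ((573.8672485351562, 21.020877838134766), 31.996726989746094)
 top 4911 25.102944834204976 574.2962778126587 21.243962553399584 area 2975.8269624836103
0.0:62.1 2.5:62.7 5.0:63.3 7.5:63.7 10.0:64.1 12.5:64.3 15.0:64.4 17.5:64.4 20.0:64.2 22.5:63.9 25.0:63.6 27.5:63.1 30.0:62.4 32.5:61.7 35.0:61.0 37.5:60.2 40.0:60.5 42.5:61.3
```

View pics/wrist2.png

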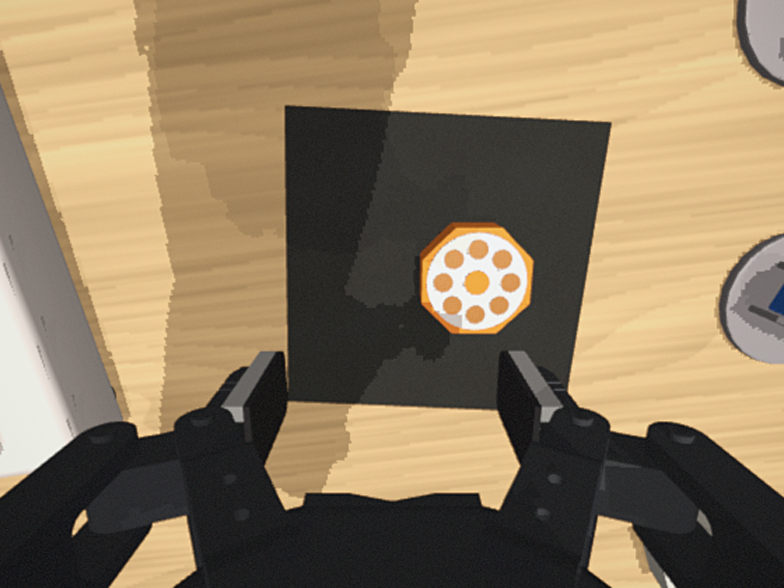

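The wheel lies lid up at (476,282), centre (574.3, 21.2), with a flat pair at 83°, which matches the tool yaw. Next is the rim grasp.

Emit:
jog_arm(moves=[0.1,1.2,0,0,8.5,0.1,1.8,0,0,8.5,0.1,1.2,0,0,8.5,0,0.5,-1,0,8.5,0,0,-3,0,8.5,0,0,-3,0,8.5,0,0,-2.5,0,8.5,0,0,-1.5,0,8.5])

```text
time_s: 10.98
position: [571.7, 22.3, 187.2]
ee_rot: [-0.195, -3.131, -0.001]
wrist_force: [-0.8, -0.7, 0.8]
grip_width: 84.8
grip_force: 0.0
```

Emit:
jog_arm(moves=[0,0,-0.8,0,8.5,0,0,-0.4,0,8.5,0,0,0,0,8.5,0,0,0,0,8.5])

```text
time_s: 11.32
position: [573.8, 21.6, 180.5]
ee_rot: [0.196, 3.134, -0.0]
wrist_force: [-0.4, -0.4, 0.5]
grip_width: 85.2
grip_force: 0.0
```

Emit:
jog_arm(moves=[0,0,-0.1,0,7.5,0,0,0,0,6.8,0,0,0,0,6.3,0,0,0,0,5.8,0,0,0,0,5.6,0,0,0,0,5.6,0,0,0,0,5.6,0,0,0,0,5.6], squeeze=30)

```text
time_s: 11.98
position: [573.8, 21.6, 179.6]
ee_rot: [0.196, 3.134, -0.0]
wrist_force: [-1.8, 0.5, 5.6]
grip_width: 59.1
grip_force: 33.2
```

Run:
```python
from h import *
s=arm.read_state();print(s['position'],s['wrist_force'],s['grip_width'],s['grip_force'])
f=grab('side');P=cloud(f)
u,v=[(P[...,0]-573)**2+(P[...,1]-55)**2+(P[...,2]-12)**2][0].argmin()%560,((P[...,0]-573)**2+(P[...,1]-55)**2+(P[...,2]-12)**2).argmin()//560
g=grab('wrist')
a=cv2.resize(f['color'][v-40:v+40,u-40:u+40],(400,400),interpolation=cv2.INTER_CUBIC)
save('grip2.png',np.hstack([a,cv2.resize(g['color'][10:410,80:480],(400,400))]))
```

```text
[573.79227953  21.57879718 179.63411344] [-1.81795185  0.49596673  5.56705468] 59.06140070660507 33.22434067726135
```

View pics/grip2.png

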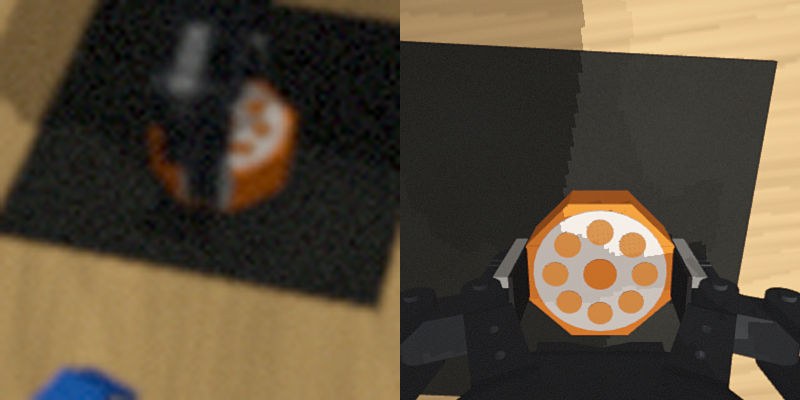

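The pads sit squarely on opposite flats with the lid up. Lift.

Emit:
jog_arm(moves=[0,0,0.3,0,5.6,0,0,1,0,5.6,0,0,2,0,5.6,0,0,2.5,0,5.6,0,0,2.5,0,5.6,0,0,2.5,0,5.6,0,0,1.2,0,5.6,0,0,0,0,5.6])

```text
time_s: 12.75
position: [574.4, 21.5, 302.4]
ee_rot: [0.196, 3.13, -0.001]
wrist_force: [0.9, -0.4, -0.5]
grip_width: 59.3
grip_force: 32.6
```

Emit:
jog_arm(moves=[0,-2,0,0,5.6,0,-3.5,0,0,5.6,0,-3.5,0,0,5.6,0,-3.5,0,0,5.6,0,-3.5,0,0,5.6,0,-3.5,0,0,5.6,0,-2.5,0,0,5.6,0,0,0,0,5.6])

```text
time_s: 13.42
position: [572.6, -202.6, 296.6]
ee_rot: [-0.203, -3.133, 0.001]
wrist_force: [0.1, -0.6, -1.0]
grip_width: 58.9
grip_force: 32.7
```

```bash
cat > pan.py <<'E'
from h import *
s=arm.read_state();print(s['time_s'],s['position'],s['wrist_force'],s['grip_width'],s['grip_force'])
for n in('scene','side','wrist'):
    f=grab(n);P=cloud(f)
    pn=(P[...,2]>64)&(P[...,2]<76)&(P[...,1]<-210)&(P[...,1]>-420)&(P[...,0]>450)&(P[...,0]<680)
    t=P[pn]; (c,sz,a)=cv2.minAreaRect(t[:,:2].astype(np.float32)); print(n,len(t),np.median(t[:,2]),c,sz,a,np.percentile(t,[.5,99.5],axis=0).round(1).tolist())
    h=cv2.cvtColor(f['color'],cv2.COLOR_RGB2HSV)
    m=(h[...,0]<18)&(h[...,1]>190)&(h[...,2]>70)&(np.linalg.norm(P[...,:2]-s['position'][:2],axis=-1)<45)&(P[...,2]>60)
    q=P[m]; print(' wheel',len(q),np.percentile(q,[1,50,99],axis=0).round(1).tolist())
E
python3 pan.py
```

```text
13.4167 [ 572.61396474 -202.64035297  296.62532775] [ 0.14724056 -0.59522014 -1.01330386] 58.935205866905875 32.69881546497345
scene 1859 69.47654287491605 (565.7808227539062, -307.5696105957031) (132.1571502685547, 131.50790405273438) 2.715372085571289 [[503.3, -371.6, 64.9], [631.7, -241.4, 73.8]]
 wheel 205 [[556.4, -231.2, 122.6], [593.6, -198.6, 139.9], [605.4, -173.1, 145.0]]
side 706 69.99681277733549 (561.647705078125, -309.38104248046875) (129.3309783935547, 139.07369995117188) 2.2708194255828857 [[495.8, -377.1, 66.2], [626.9, -240.4, 73.2]]
 wheel 64 [[542.1, -187.5, 122.4], [553.9, -178.7, 132.5], [596.5, -168.5, 142.0]]
wrist 32601 69.59499900725669 (564.1641235351562, -308.02691650390625) (129.92926025390625, 130.76087951660156) 1.9871506690979004 [[499.3, -370.5, 67.9], [617.6, -244.2, 71.2]]
 wheel 5039 [[541.9, -227.5, 122.1], [559.2, -197.1, 141.6], [602.4, -167.9, 143.7]]
```

The wrist measurement puts the pan centre at (564.2, -308.0), top at about 69.6 to 70 mm.

Emit:
jog_arm(moves=[-0.2,-2,0,0,5.6,-0.2,-3,0,0,5.6,-0.2,-3,0,0,5.6,-0.2,-1.8,0,0,5.6,0,-0.7,0,0,5.6,0,0,-1,0,5.6,0,0,-1,0,5.6,0,0,0,0,5.6])

```text
time_s: 14.23
position: [565.0, -301.3, 275.3]
ee_rot: [-0.194, -3.132, -0.005]
wrist_force: [0.1, 0.4, -2.1]
grip_width: 59.3
grip_force: 32.7
```

Emit:
jog_arm(moves=[0,0,-0.8,0,5.6,0,0,-0.5,0,5.6,0,0,-0.3,0,5.6,0,0,0,0,5.6,0,0,0,0,5.6])

```text
time_s: 14.65
position: [565.4, -303.1, 262.7]
ee_rot: [-0.195, -3.135, -0.0]
wrist_force: [-0.1, -0.9, -1.0]
grip_width: 59.0
grip_force: 32.8
```

Emit:
jog_arm(moves=[-0.1,-0.3,-0.4,0,5.6,0,-0.2,-0.4,0,5.6,0,0,-0.3,0,5.6,0,0,-0.2,0,5.6,0,0,0,0,5.6,0,0,0,0,5.6])

```text
time_s: 15.15
position: [564.3, -308.3, 249.5]
ee_rot: [-0.196, -3.135, -0.001]
wrist_force: [-0.5, 0.7, 0.4]
grip_width: 58.8
grip_force: 32.8
```

```bash
python3 pan.py
```

```text
15.15 [ 564.33266158 -308.29469852  249.49955565] [-0.48764875  0.66908531  0.44535075] 58.7696156883649 32.75698184967041
scene 1266 69.49650355583128 (565.8048095703125, -307.220947265625) (133.125244140625, 130.93443298339844) 2.469980239868164 [[500.0, -370.5, 65.1], [632.4, -241.1, 74.5]]
 wheel 176 [[539.7, -337.3, 74.3], [585.0, -302.8, 92.2], [598.1, -277.2, 105.8]]
side 919 69.94128675683999 (561.6773071289062, -307.7672119140625) (129.4412384033203, 137.2057342529297) 2.3737545013427734 [[495.9, -375.9, 66.3], [626.6, -240.1, 75.4]]
 wheel 51 [[534.0, -296.3, 77.3], [548.0, -286.4, 86.3], [587.1, -279.0, 172.2]]
wrist 36680 69.64019333722484 (564.7071533203125, -308.0539855957031) (129.88284301757812, 130.2184600830078) 2.6403040885925293 [[498.6, -373.5, 68.0], [621.0, -244.3, 71.5]]
 wheel 5859 [[533.9, -337.1, 75.4], [554.4, -307.4, 94.8], [594.1, -277.7, 96.8]]
```

Centred. Lower in small steps.

Emit:
jog_arm(moves=[0,0,-0.1,0,5.6,0,0,-0.1,0,5.6,0,0,0,0,5.6,0,0,0,0,5.6])

```text
time_s: 15.63
position: [564.4, -308.3, 247.7]
ee_rot: [-0.196, -3.135, -0.0]
wrist_force: [-0.6, 0.5, -1.1]
grip_width: 59.3
grip_force: 32.8
```

Emit:
jog_arm(moves=[0,0,-0.05,0,5.6,0,0,-0.05,0,5.6,0,0,0,0,5.6,0,0,0,0,5.6])

```text
time_s: 15.97
position: [564.4, -308.3, 246.7]
ee_rot: [0.196, 3.135, 0.0]
wrist_force: [0.2, 0.9, -0.4]
grip_width: 59.4
grip_force: 32.8
```

Emit:
jog_arm(moves=[0,0,-0.05,0,5.6,0,0,-0.05,0,5.6,0,0,0,0,5.6,0,0,0,0,5.6,0,0,0,0,5.6])

```text
time_s: 16.38
position: [564.4, -308.4, 245.8]
ee_rot: [0.196, 3.135, 0.0]
wrist_force: [0.2, 0.6, -0.3]
grip_width: 59.3
grip_force: 32.8
```

Run:
```python
from h import *
s=arm.read_state();print(s['position'],s['wrist_force'],s['qpos'].round(4))
for k in range(2):
  f=grab('wrist');P=cloud(f);d=np.linalg.norm(P[...,:2]-np.array([564.3,-308.3]),axis=-1)
  a=P[(d<20)&(P[...,2]<110)][:,2];b=P[(d>50)&(d<62)&(P[...,2]>66)&(P[...,2]<73)][:,2]
  print('lid z',np.median(a),'pan z',np.median(b))
```

```text
[ 564.41587449 -308.36786816  245.8257357 ] [ 0.23599791  0.59155688 -0.25065195] [-7.0290e-01  2.6440e-01 -1.3500e-02  1.2928e+00  1.0000e-04 -5.7810e-01]
lid z 91.43460074363347 pan z 68.78696553591698
lid z 91.41637305620405 pan z 68.77656661663909
```

The pan has gone down about 0.8 mm (69.6 to 68.8), so the wheel is resting with about its own weight. Release gently.

Emit:
jog_arm(moves=[0,0,0,0,6.1,0,0,0,0,6.4,0,0,0,0,7,0,0,0,0,7.8,0,0,0,0,8.5,0,0,0,0,8.5,0,0,0,0,8.5])

```text
time_s: 17.07
position: [564.4, -308.3, 245.7]
ee_rot: [0.196, 3.135, 0.0]
wrist_force: [-0.2, 0.3, 0.6]
grip_width: 85.1
grip_force: 0.0
```

Emit:
jog_arm(moves=[0,0,0.5,0,8.5,0,0,1,0,8.5,0,0,2,0,8.5,0,0,3,0,8.5,0,0,3,0,8.5,0,0,2,0,8.5,0,0,0,0,8.5,0,0,0,0,8.5])

```text
time_s: 17.73
position: [564.8, -308.6, 363.3]
ee_rot: [0.196, 3.132, -0.003]
wrist_force: [-0.1, 0.1, -1.2]
grip_width: 84.9
grip_force: 0.0
```

Run:
```python
from h import *
s=arm.read_state();print(s['time_s'],s['position'],s['wrist_force'])
g=grab('wrist');P=cloud(g);r=(P[...,2]>86)&(P[...,2]<98)&(np.linalg.norm(P[...,:2]-np.array([564,-308]),axis=-1)<60)
H=cv2.convexHull(P[r][:,:2].astype(np.float32));M=cv2.moments(H);print(M['m10']/M['m00'],M['m01']/M['m00'],cv2.contourArea(H),np.median(P[r][:,2]))
f=grab('scene');save('final.png',np.hstack([f['color'][100:380,100:480],cv2.resize(g['color'],(374,280))]))
```

```text
17.7333 [ 564.76176726 -308.63373131  363.31995573] [-0.08633224  0.11307979 -1.19320393]
565.0251262656033 -307.7859269652624 2977.621536708437 91.31206689741055
```

View pics/final.png

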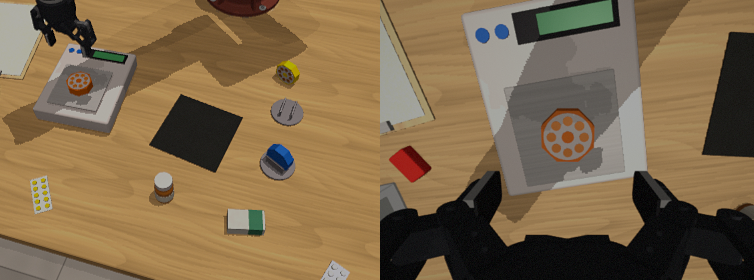

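The wheel lies lid up and flat at the pan's centre, measured at (565.0, -307.8). The blue wheel, jar and carton look unmoved, and the gripper is clear. Handing in.

```bash
python3 -c "
from rig import arm
print(arm.job_done())"
```

```text
the job is handed in; nothing more can be done
None
```

The job is handed in: the orange wheel stood free on the mat, was tipped lid up with a light push, and now lies lid up within about 1 mm of the pan's centre; the pan was down about 0.8 mm at release, and the blue wheel, jar and carton were not touched.

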